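# Interlock reset with a two-button chord

## Robot

A 6-joint arm with a two-finger parallel gripper is mounted at the origin on a cart in front of the work surface, level with it; the furniture and walls round the work are solid. World frame = base frame: x ahead of the robot, y to its left, z up, the work surface at z = 0. Lengths are in mm, angles in rad, forces in N, time in s.
With the tool pointing down it reaches from about 275 to 1000 mm from the base axis. Payload 8.4 kg.
Tool frame: the origin (TCP) lies at the very end of the fingers, on their centre line; the grasp point (between the pads) lies 19 mm behind it; z points along the fingers, x is the direction in which the jaws open and shut, and the axes are right-handed (so a half turn about z gives the same grasp; the last joint's range is limited). The gripper opens to 85 mm and grips with 20 to 120 N. Pads are 22 mm wide; open, the fingers measure 114 mm over their backs; the gripper's body (76 mm by 85 mm) begins 54 mm behind the grasp point. The pads swing forward as they close: fully open they stand 13 mm farther back than shut.
Start: joints at [-1.352, 0.353, 1.633, -0, 1.155, -0.002], TCP at [136.88, -609.829, 231.281] pointing down, gripper open.
Joint ranges: [-2.63, 2.63], [-0.92, 2.1], [0.06, 2.66], [-1.3, 4.44], [0, 2.69], [-3.02, 3.02]. Speed limits (rad/s): [2.22, 2.22, 2.79, 3.14, 3.14, 3.14].

## Interface

Orientations are given as [roll, pitch, yaw] about the fixed x, y, z axes, in that order (R = Rz(yaw) Ry(pitch) Rx(roll)).
In Python, from rig import r gives the robot as it stands.
- The arm moves only by the tool arm_command, never from a script. Its argument "targets" is a list of rows, each a list of 6 numbers: the shift along the tool's x, y, z in m, then the turn, a rotation vector about the tool's x, y, z in rad. A call has 1 to 20 rows; each row shifts and turns the commanded pose from where the row before left it, along the tool's axes as they then stand; what a row does not reach is not made up. A row lasts 1/12 s, in which the tool goes at most 41.7 mm and 7.16 degrees, less where a joint would pass 70% of its speed; a pose out of reach is approached as far as the arm can. A call is refused whole if a number of a shift passes 0.0417 or a number of a turn 0.125, either way. A call with a gripper value outside its range is refused whole. "fingers" is the finger opening in m, from 0 to 0.0854, set as the call begins (left out, the last holds). The fingers move at their own pace and stop on an object; "squeeze" is the grip in N (left out, the last holds). Time passes only in rows, so rows that do not move let the fingers close. It gives the time, the measured TCP pose, the force and the opening at its end, in the units of the state.
- r.sense(): the state, without advancing time (a new reading comes with each control period).
- r.grab_frame(name): name is "side" or "top" or "wrist"; returns a dict with "image" (400x640x3 uint8, blue, green, red), "fx", "fy", "cx", "cy" (pixels), "xyz" and "orientation" of the camera in the world. Camera axes: x right, y down, z forward; pixel columns grow to the right and rows downward; lengths in mm; the calibration is good to about 2 mm. A picture is of the moment at which its call begins. There is no depth.
- r.sign_off(): hands the job in, once; it reports no verdict.
The state is a dict: "clock": time; "qpos": joint angles; "qvel": joint speeds; "joint_efforts": joint torques, N m; "eef_pos": TCP position; "tcp_rot": TCP orientation; "contact_force": force on the tool from outside, world axes, zero at the start; "wrist_torque": the same for the moment, N m; "opening": opening from 0.0 (shut) to 1.0 (fully open).
Only numpy, scipy, OpenCV 4.12 (cv2) and the standard library are available. Lean on these libraries where they do the work, as an engineer would, in place of code of your own. Each camera call takes 0.05 s, during which the arm holds its last target.

## Task

Reset the workshop's safety interlock on the grey control box: with the fingertips push the orange shutter sideways all the way to its stop, off the green button it covers, and leave it there. Then press both green buttons together, one fingertip on each, fully down; hold them down for a good three seconds, let both come up and back away. Only touch and push, never press one button alone, and leave the other things on the bench where they are.

Things in the scene. Friction and masses are not known exactly. Their poses are not given: they have to be found in the camera images.
- control_box: grey control box fixed to the bench, 72 (x) x 190 (y) x 46 mm high. Origin on the bench top, under the midpoint between the two green buttons. Its x axis points to its back, away from the robot; its y axis runs along the box and through both buttons, toward the robot's left; z is up. The box reaches from y = -68 mm to y = +122 mm. The two buttons stand 60 mm apart at x = 0, y = +30 mm and y = -30 mm; between them sits a small amber lamp, 52 mm above the bench.
- button_left_top (a point): centre of the top of the left green button, a mushroom cap 32 mm across, 58 mm above the bench when up; the orange shutter covers it at the start.
- button_right_top (a point): centre of the top of the right green button, a like cap, 60 mm from the left one. It is never covered.
- button_left (a joint): how far the left button is pressed: 0 up, 0.008 m fully down (then its top is level with its black collar, 50 mm above the bench). The spring needs about 2 N to start and 5.5 N fully down, and lifts the button again when it is let go.
- button_right (a joint): the same for the right button; the two together need about 11 N fully down.
- shutter_rib (a point): middle of the push face of the orange shutter's upright rib. The shutter is a flat orange bridge, 70 mm (x) by 44 mm (y), top 66 mm above the bench; the rib stands on it, 60 mm wide along x and 8 mm thick, from 66 mm to 88 mm above the bench. The push face looks along the box's -y (toward the right button); this point lies at its top edge, 88 mm above the bench, and moves with the shutter. The bridge reaches 30 mm from the face toward -y and 14 mm toward +y.
- shutter (a joint): how far the shutter is pushed along the box's +y (to the robot's left): 0 fully over the left button, 0.06 m at its stop, where the button is wholly clear. It slides with about 2 N of friction and stays where it is left.
- abrasive_block: cork block wrapped in abrasive paper, 55 x 96 x 31 mm, bystander at the front edge, right of the control box. Origin at the centre of its underside.
- red_spool: spool of solder with red flanges, 60 x 72 x 46 mm, bystander at the front edge, nearest the control box. Origin at the centre of its underside.
- blue_pliers: pliers with blue handles, 56 x 172 x 14 mm, bystander at the front edge, farthest right. Origin at the centre of its underside.
- tape_roll: roll of blue tape lying flat, 92 mm across, 18 mm high, bystander behind the control box. Origin at the centre of its underside.

How it is judged (in metres and radians):
On the way, in this order (a step that is already met when the one before it is completed fails the run):
1. the shutter is pushed to its stop, with both buttons still up (value of joint shutter above 0.054 m and value of joint each of button_left, button_right below 0.002 m), for 0.1 s.
2. both buttons are held fully down together by the fingers for 2.5 s without a break (value of joint each of button_left, button_right above 0.006 m and contact force between the fingers and control_box above 3 N), for 2.5 s.
At the end, for the whole second after the job is handed in: The shutter is still at its stop (within 8 mm) and both buttons have come up again (pressed less than 1.5 mm) (value of joint shutter above 0.052 m and value of joint each of button_left, button_right below 0.0015 m); the robot touches nothing.
It fails at once if one button is pressed down (over 6 mm) while the other is still up (under 2 mm) ((value of joint button_left above 0.006 m and value of joint button_right below 0.002 m) or (value of joint button_right above 0.006 m and value of joint button_left below 0.002 m)).
It fails at once if the abrasive block is lifted or shoved more than 20 mm (distance of abrasive_block from where it was at the start of the episode above 0.02 m).
It fails at once if the red spool is lifted or shoved more than 20 mm (distance of red_spool from where it was at the start of the episode above 0.02 m).
It fails at once if the blue pliers is lifted or shoved more than 20 mm (distance of blue_pliers from where it was at the start of the episode above 0.02 m).
It fails at once if the tape roll is lifted or shoved more than 20 mm (distance of tape_roll from where it was at the start of the episode above 0.02 m).
It also fails if it takes over 64 s, if anything falls off the work surface, if the arm or the gripper's body presses on something with over 40 N, if the wrist force passes 120 N, or if a joint passes its speed limit or range.

## Working session

There is one attempt and no reset: what is moved stays moved. The work goes in short steps, Python scripts to look and compute and a tool call to move; the robot and the scene stay as the last step left them, time stands still between calls to the robot, and variables do not carry over. Pictures are saved under pics/ and viewed, and the job is handed in when it is done.

Besides the shell and the picture viewer there is one more tool, called after ">>>" as name([rows], argument=value, ...), one row to a line, values as JSON. arm_command: Moves the arm, as the interface text tells. Its arguments: {"type":"object","properties":{"targets":{"type":"array"},"fingers":{"type":"number"},"squeeze":{"type":"number"}},"required":["targets"]}

```bash
mkdir -p pics; ls; python3 - <<'E'
from rig import r
import cv2
print(r.sense())
for n in("side","top","wrist"):
    f=r.grab_frame(n); cv2.imwrite(f"pics/{n}0.png",f["image"]); print(n,[f[k] for k in("fx","fy","cx","cy","xyz","orientation")])
E
```

```text
pics
{'clock': 0.0, 'qpos': array([-1.35239576e+00,  3.53679087e-01,  1.63412592e+00, -6.79281567e-06,
        1.15517724e+00, -2.39349143e-03]), 'qvel': array([ 0.00020594, -0.00164177, -0.00013301, -0.00106278,  0.00085289,
        0.00021917]), 'joint_efforts': array([-1.60541992e-05, -6.05258346e+01, -3.42075992e+01, -1.61064804e-04,
        9.36907047e-03,  3.87232220e-07]), 'eef_pos': array([ 136.77884053, -609.37258449,  230.5458636 ]), 'tcp_rot': array([ 3.14158977e+00,  1.38959784e-03, -1.34999952e+00]), 'contact_force': array([ 0.12059181, -0.26256162, -0.13781285]), 'wrist_torque': array([-0.00304619, -0.02527575,  0.01499212]), 'opening': 1.000118241080852}
side [450.6617565241712, 450.6617565241712, 315.2936090663167, 197.4313048188609, array([238.41342478, 957.93083666, 902.01746459]), array([-2.30908639,  0.0088777 , -2.85744245])]
top [377.437000945126, 377.437000945126, 317.9054388794948, 197.3708641505856, array([ 383.3822708 ,   95.73251238, 1032.41891663]), array([-3.00670388, -0.00767682, -1.56957917])]
wrist [303.1556336691301, 303.1556336691301, 320.5085379565976, 196.77871790193376, array([ 205.71866641, -593.54418715,  371.20227015]), array([ 2.85636209e+00,  8.43823115e-04, -1.34957206e+00])]
```

View pics/top0.png

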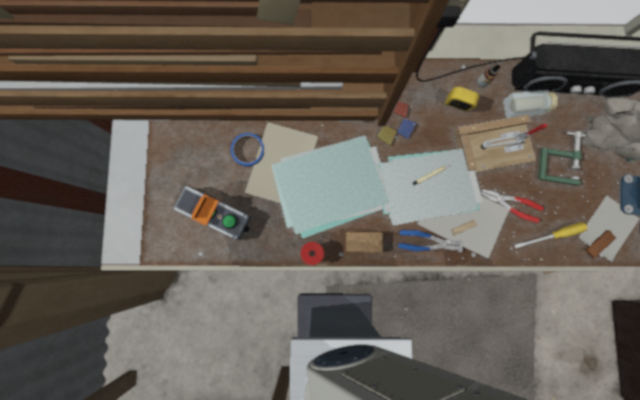

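View pics/side0.png

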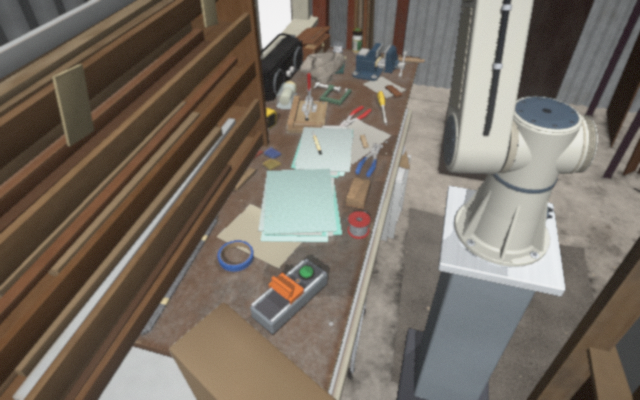

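```bash
python3 - <<'E'
import cv2,numpy as np
a=cv2.imread("pics/top0.png")[175:250,165:260]; b=cv2.imread("pics/side0.png")[245:340,240:340]
a=cv2.resize(a,None,fx=6,fy=6,interpolation=cv2.INTER_CUBIC);b=cv2.resize(b,None,fx=6,fy=6,interpolation=cv2.INTER_CUBIC)
cv2.imwrite("pics/ca.png",a);cv2.imwrite("pics/cb.png",b)
E
```

```text
(no output)
```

View pics/ca.png

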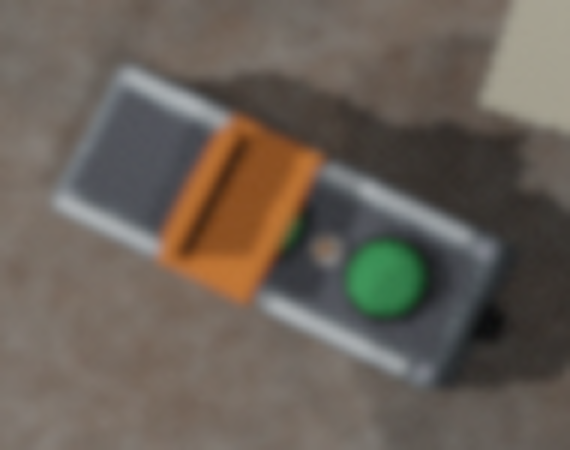

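View pics/cb.png

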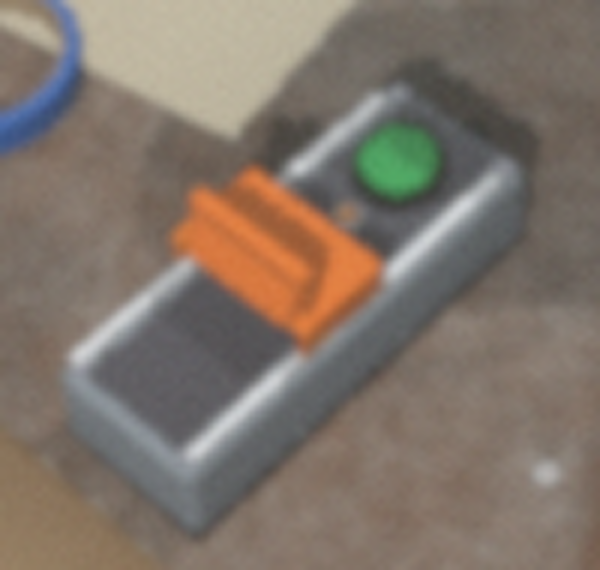

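```bash
cat > h.py <<'E'
import numpy as np
from scipy.spatial.transform import Rotation as R
C={"side":(450.6617565,315.2936,197.4313,[238.41342478,957.93083666,902.01746459],[-2.30908639,0.0088777,-2.85744245]),
"top":(377.437,317.90544,197.37086,[383.3822708,95.73251238,1032.41891663],[-3.00670388,-0.00767682,-1.56957917])}
def proj(c,P):
    f,cx,cy,t,o=C[c]; p=R.from_euler("xyz",o).inv().apply(np.asarray(P,float)-t)
    return np.c_[cx+f*p[:,0]/p[:,2],cy+f*p[:,1]/p[:,2]]
E
cat > fit.py <<'E'
from h import *
from scipy.optimize import least_squares
L=[[36,122,46],[36,-68,46],[-36,-68,46],[-36,122,46],[0,-30,57],[0,0,52]]
T=np.array([[125,70],[500,245],[425,383],[57,200],[386,277],[327,248]],float)/6+[165,175]-.42
S=np.array([[72,365],[395,88],[515,172],[190,455],[398,160],[345,213]],float)/6+[240,245]-.42
L=np.array(L,float)
def W(p): return R.from_euler("z",p[2]).apply(L)+[p[0],p[1],0]
def res(p,w="b"):
    a=(proj("top",W(p))-T).ravel();b=(proj("side",W(p))-S).ravel()
    return a if w=="t" else b if w=="s" else np.r_[a,b]
for w in"tsb":
    s=least_squares(lambda p:res(p,w),[250,400,-.4]);print(w,s.x,np.abs(s.fun).max());
print(s.fun.reshape(-1,2).round(1))
E
python3 fit.py
```

```text
t [ 4.66963040e+02  3.44998793e+02 -4.44383162e-01] 2.164559034839101
s [ 4.67764227e+02  3.47914707e+02 -4.44496095e-01] 3.9278357525574847
b [ 4.67534272e+02  3.46418362e+02 -4.44236397e-01] 3.3722698848775963
[[-1.  -2.4]
 [ 0.7 -0.6]
 [ 0.6  1.4]
 [-2.7  0.4]
 [-0.5 -0.1]
 [-0.5 -0.1]
 [-2.8 -0.4]
 [ 0.8 -3.2]
 [ 2.9 -1.9]
 [-0.1  3.4]
 [ 0.5 -1.3]
 [ 0.7 -1.1]]
```

```bash
cat >> h.py <<'E'
def ray(c,uv,z=0):
    f,cx,cy,t,o=C[c]; d=R.from_euler("xyz",o).apply([(uv[0]-cx)/f,(uv[1]-cy)/f,1]); t=np.array(t)
    return t+d*(z-t[2])/d[2]
E
python3 - <<'E'
from h import *
for uv in[(150,120),(380,120),(440,20),(320,268),(247,150),(312,254)]: print(uv,ray("top",uv).round(),ray("top",uv,300).round())
for uv in[(150,330),(265,150),(235,90),(180,80)]: print("s",uv,ray("side",uv).round(),ray("side",uv,300).round())
E
```

```text
(150, 120) [743. 563.   0.] [639. 427. 300.]
(380, 120) [746. -88.   0.] [641. -35. 300.]
(440, 20) [1054. -272.    0.] [ 859. -165.  300.]
(320, 268) [332.  82.   0.] [347.  86. 300.]
(247, 150) [657. 287.   0.] [578. 231. 300.]
(312, 254) [369. 104.   0.] [373. 101. 300.]
s (150, 330) [758. 536.   0.] [585. 676. 300.]
s (265, 150) [ 754. -173.    0.] [582. 203. 300.]
s (235, 90) [1017. -523.    0.] [758. -30. 300.]
s (180, 80) [1275. -540.    0.] [930. -42. 300.]
```

View pics/wrist0.png

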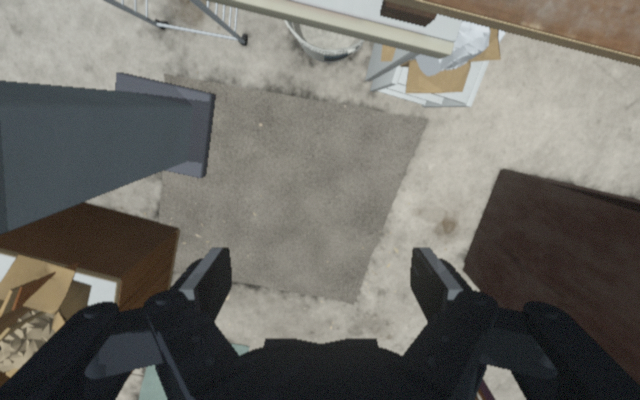

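```bash
cat >> h.py <<'E'
def sim(p,e,rows):
    p=np.array(p,float);r=R.from_euler("xyz",e)
    for n,w in rows:
        for _ in range(n): p=p+r.apply(np.array(w[:3])*1000); r=r*R.from_rotvec(w[3:])
    return p.round(1),r.as_euler("xyz").round(4),np.hypot(*p[:2]).round(0)
def tool(p,e,goal,yaw):  # delta in tool axes
    r=R.from_euler("xyz",e); return r.inv().apply(np.array(goal)-p).round(1),(r.inv()*R.from_euler("xyz",[np.pi,0,yaw])).as_rotvec().round(4)
E
python3 - <<'E'
from h import *
p=[136.88,-609.8,231.3];e=[np.pi,0,-1.35]
for n in(20,):
  q=sim(p,e,[(20,[-.006,-.036,0,0,0,-.065])]);print(q)
  q2=sim(q[0],q[1],[(20,[0.002,-.036,0,0,0,-.062])]);print(q2)
  b=R.from_euler("z",-.444).apply([0,5,0])+[467,346,200]; print(b,tool(q2[0],q2[1],b,1.127))
E
```

```text
(array([502.2, -36.6, 231.3]), array([ 3.1416,  0.    , -0.05  ]), np.float64(503.0))
(array([188. , 561.8, 231.3]), array([-3.1416, -0.    ,  1.19  ]), np.float64(592.0))
[469.14777527 350.51520336 200.        ] (array([-91.7, 339.5,  31.3]), array([ 0.   , -0.   ,  0.063]))
```

>>> arm_command([
  [-0.006,-0.036,0,0,0,-0.065],
  [-0.006,-0.036,0,0,0,-0.065],
  [-0.006,-0.036,0,0,0,-0.065],
  [-0.006,-0.036,0,0,0,-0.065],
  [-0.006,-0.036,0,0,0,-0.065],
  [-0.006,-0.036,0,0,0,-0.065],
  [-0.006,-0.036,0,0,0,-0.065],
  [-0.006,-0.036,0,0,0,-0.065],
  [-0.006,-0.036,0,0,0,-0.065],
  [-0.006,-0.036,0,0,0,-0.065],
  [-0.006,-0.036,0,0,0,-0.065],
  [-0.006,-0.036,0,0,0,-0.065],
  [-0.006,-0.036,0,0,0,-0.065],
  [-0.006,-0.036,0,0,0,-0.065],
  [-0.006,-0.036,0,0,0,-0.065],
  [-0.006,-0.036,0,0,0,-0.065],
  [-0.006,-0.036,0,0,0,-0.065],
  [-0.006,-0.036,0,0,0,-0.065],
  [-0.006,-0.036,0,0,0,-0.065],
  [-0.006,-0.036,0,0,0,-0.065],
], fingers=0)

```text
clock: 1.82
eef_pos: [502.2, -34.8, 231.2]
tcp_rot: [-3.142, -0.0, -0.047]
contact_force: [0.6, 0.2, -0.0]
opening: -0.002
```

```bash
python3 - <<'E'
from h import *
p=[502.2,-36.6,231.3];e=[np.pi,0,-.05]
from scipy.optimize import least_squares
n=16;w=1.176/n
g=[469,350,225]
f=lambda v:sim(p,e,[(n,[v[0],v[1],v[2],0,0,-w])])[0]-g
s=least_squares(f,[0,-.025,0],diff_step=.05);print(s.x,w,f(s.x))
print(sim(p,e,[(16,[.012,-.0225,.0004,0,0,-.0735])]))
E
```

```text
[ 0.         -0.02363281  0.        ] 0.0735 [-138.2  -73.7    6.3]
(array([497.9, 348.4, 224.9]), array([3.1416, 0.    , 1.126 ]), np.float64(608.0))
```

>>> arm_command([
  [0.0104,-0.0235,0,0,0,-0.0735],
  [0.0104,-0.0235,0,0,0,-0.0735],
  [0.0104,-0.0235,0,0,0,-0.0735],
  [0.0104,-0.0235,0,0,0,-0.0735],
  [0.0104,-0.0235,0,0,0,-0.0735],
  [0.0104,-0.0235,0,0,0,-0.0735],
  [0.0104,-0.0235,0,0,0,-0.0735],
  [0.0104,-0.0235,0,0,0,-0.0735],
  [0.0104,-0.0235,0,0,0,-0.0735],
  [0.0104,-0.0235,0,0,0,-0.0735],
  [0.0104,-0.0235,0,0,0,-0.0735],
  [0.0104,-0.0235,0,0,0,-0.0735],
  [0.0104,-0.0235,0,0,0,-0.0735],
  [0.0104,-0.0235,0,0,0,-0.0735],
  [0.0104,-0.0235,0,0,0,-0.0735],
  [0.0104,-0.0235,0,0,0,-0.0735],
  [0,0,0,0,0,0],
  [0,0,0,0,0,0],
])

```text
clock: 3.32
eef_pos: [468.6, 350.7, 231.0]
tcp_rot: [-3.141, 0.001, 1.128]
contact_force: [0.1, 0.4, 0.1]
opening: 0.002
```

```bash
python3 - <<'E'
from rig import r
import cv2
f=r.grab_frame("wrist"); cv2.imwrite("pics/w1.png",f["image"]); print([f[k] for k in("fx","cx","cy","xyz","orientation")])
s=r.sense();print(s["eef_pos"],s["tcp_rot"],s["contact_force"],s["qpos"])
E
```

```text
[303.1556336691301, 320.5085379565976, 196.77871790193376, array([403.71208481, 381.73797561, 371.62255315]), array([2.85814504e+00, 1.49953917e-03, 1.12798660e+00])]
[469.21831454 349.95486251 231.07140511] [3.14144076e+00 5.41510134e-04 1.12600264e+00] [ 0.35222484  0.34431427 -0.12769745] [ 6.38488408e-01  2.92240702e-01  1.72038422e+00 -4.28978074e-04
  1.12937504e+00 -4.87330924e-01]
```

View pics/w1.png

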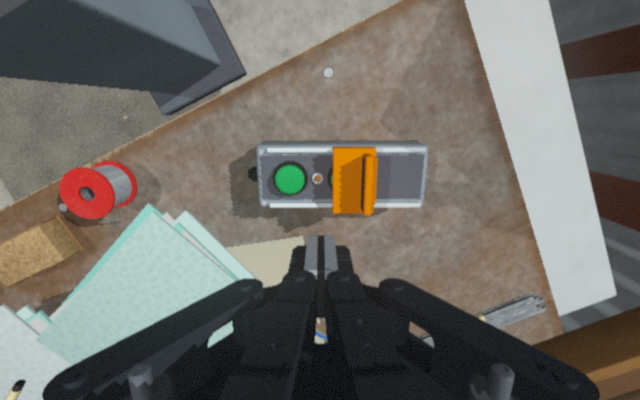

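```bash
python3 - <<'E'
import cv2
a=cv2.imread("pics/w1.png")[135:220,245:435]
cv2.imwrite("pics/w1c.png",cv2.resize(a,None,fx=4,fy=4,interpolation=cv2.INTER_CUBIC))
E
```

```text
(no output)
```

View pics/w1c.png

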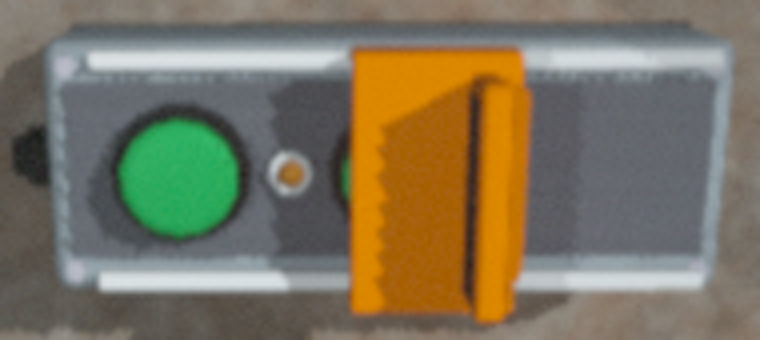

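```bash
cat >> h.py <<'E'
C["wrist"]=(303.15563,320.50854,196.77872,[403.71208481,381.73797561,371.62255315],[2.85814504,1.49953917e-03,1.12798660])
E
python3 - <<'E'
from h import *
k=lambda u,v:(u/4+245-.38,v/4+135-.38)
P={"btn":((180,178),58,(0,-30)),"lamp":((290,174),52,(0,0)),"rib":((483,200),88,(0,38)),"bl":((351,182),66,(0,8)),"rear_top":((395,38),46,(0,0)),"ribt":((483,85),88,(-30,38)),"ribb":((478,320),88,(30,38))}
for n,(uv,z,l) in P.items():
    w=ray("wrist",k(*uv),z); o=w-R.from_euler("z",-.444).apply([*l,z]); print(n,w.round(1),"origin",o.round(1))
t=np.array([(386,277),(327,248)])/6+[165,175]-.42; s=np.array([(398,160),(345,213)])/6+[240,245]-.42
for c,a in(("top",t),("side",s)):
  for uv,z,l in zip(a,(58,52),((0,-30),(0,0))): print(c,(ray(c,uv,z)-R.from_euler("z",-.444).apply([*l,z])).round(1))
E
```

```text
btn [454.4 320.9  58. ] origin [467.3 348.    0. ]
lamp [467.1 347.1  52. ] origin [467.1 347.1   0. ]
rib [485.7 390.2  88. ] origin [469.3 355.9   0. ]
bl [473.  361.9  66. ] origin [469.6 354.7   0. ]
rear_top [446.9 387.7  46. ] origin [446.9 387.7   0. ]
ribt [460.1 401.1  88. ] origin [470.9 353.9   0. ]
ribb [513.3 377.1  88. ] origin [469.9 355.7   0. ]
top [467.2 344.9   0. ]
top [467.2 345.1   0. ]
side [467.3 351.1   0. ]
side [468.1 349.9   0. ]
```

>>> arm_command([
  [0.001,0,0.02,0,0,0],
  [0.001,0,0.02,0,0,0],
  [0.001,0,0.02,0,0,0],
  [0.001,0,0.02,0,0,0],
  [0.001,0,0.02,0,0,0],
  [0.001,0,0.02,0,0,0],
  [0.001,0,0.018,0,0,0],
  [0.001,0,0.012,0,0,0],
  [0,0,0.006,0,0,0],
  [0,0,0,0,0,0],
  [0,0,0,0,0,0],
])

```text
clock: 4.28
eef_pos: [473.3, 357.0, 75.6]
tcp_rot: [3.141, -0.0, 1.125]
contact_force: [0.9, 0.1, -0.6]
opening: -0.0
```

```bash
python3 - <<'E'
from rig import r
import cv2
for n,(y0,y1,x0,x1) in {"wrist":(100,400,200,460),"side":(215,345,220,340)}.items():
    f=r.grab_frame(n); a=f["image"][y0:y1,x0:x1];s=2 if n=="wrist" else 4; cv2.imwrite(f"pics/{n}2.png",cv2.resize(a,None,fx=s,fy=s,interpolation=cv2.INTER_CUBIC))
s=r.sense();print(s["eef_pos"],s["tcp_rot"],s["contact_force"])
E
```

```text
[473.5284469  357.50263077  76.37158569] [ 3.14082109e+00 -1.46805407e-03  1.12565470e+00] [0.0799342  0.66210656 0.18608607]
```

View pics/wrist2.png

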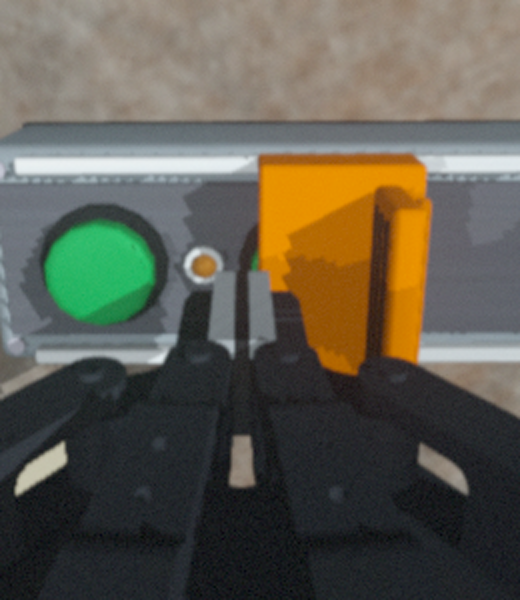

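View pics/side2.png

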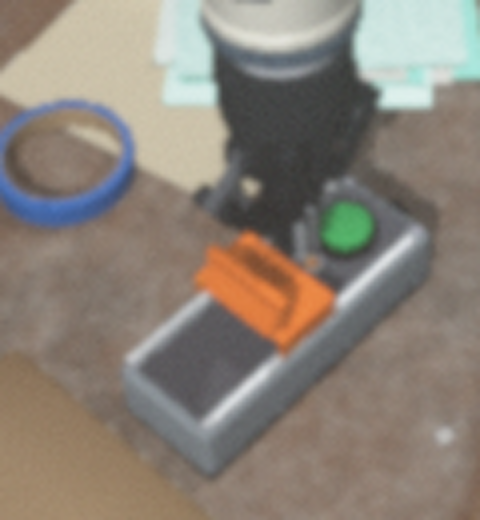

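>>> arm_command([
  [0.004,0,0.002,0,0,0],
  [0.006,0,0,0,0,0],
  [0.006,0,0,0,0,0],
  [0.006,0,0,0,0,0],
  [0.006,0,0,0,0,0],
  [0.006,0,0,0,0,0],
  [0.006,0,0,0,0,0],
  [0.006,0,0,0,0,0],
  [0.006,0,0,0,0,0],
  [0.006,0,0,0,0,0],
  [0.006,0,0,0,0,0],
  [0.004,0,0,0,0,0],
  [0.003,0,0,0,0,0],
  [0,0,0,0,0,0],
])

```text
clock: 5.55
eef_pos: [503.7, 422.0, 73.2]
tcp_rot: [3.141, -0.001, 1.126]
contact_force: [-0.1, -0.7, -0.1]
opening: -0.002
```

>>> arm_command([
  [0.003,0,0,0,0,0],
  [0.003,0,0,0,0,0],
  [0.002,0,0,0,0,0],
  [0,0,0,0,0,0],
])

```text
clock: 5.88
eef_pos: [504.5, 423.9, 72.9]
tcp_rot: [-3.14, 0.01, 1.126]
contact_force: [-8.2, -20.5, 14.0]
opening: -0.004
```

```bash
python3 - <<'E'
from rig import r
import cv2
for n,(y0,y1,x0,x1) in {"wrist":(60,360,180,440),"side":(215,345,220,340)}.items():
    f=r.grab_frame(n); a=f["image"][y0:y1,x0:x1];s=2 if n=="wrist" else 4; cv2.imwrite(f"pics/{n}3.png",cv2.resize(a,None,fx=s,fy=s,interpolation=cv2.INTER_CUBIC))
s=r.sense();print(s["eef_pos"],s["tcp_rot"],s["contact_force"])
E
```

```text
[504.46634345 423.89552307  72.87681965] [-3.13991432  0.00996256  1.12623916] [ -8.29048095 -19.99274541  14.59750146]
```

View pics/wrist3.png

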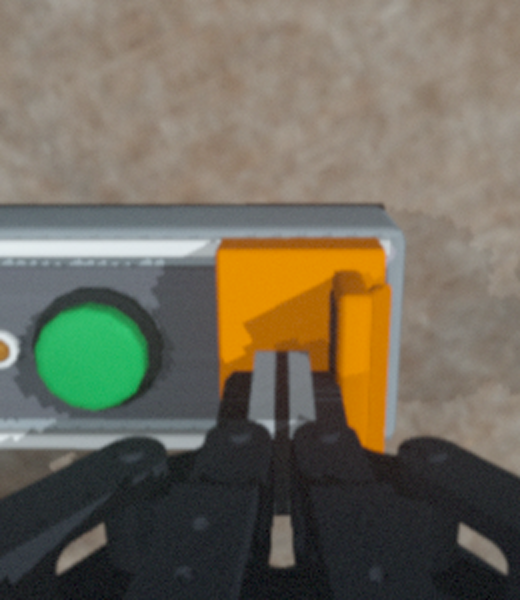

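View pics/side3.png

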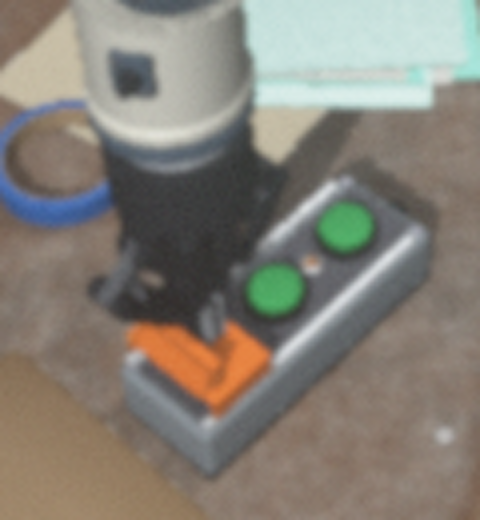

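The left button is clear and the force shows the shutter on its stop. Next I back off and rise.

>>> arm_command([
  [-0.008,0,0,0,0,0],
  [-0.012,0,0,0,0,0],
  [-0.01,0,-0.02,0,0,0],
  [-0.01,0,-0.03,0,0,0],
  [-0.015,0,-0.03,0,0,0],
  [-0.015,0,-0.03,0,0,0],
  [-0.015,0,0,0,0,0],
  [0,0,0,0,0,0],
  [0,0,0,0,0,0],
], fingers=0.0455)

```text
clock: 6.73
eef_pos: [470.4, 351.7, 183.7]
tcp_rot: [3.141, -0.001, 1.125]
contact_force: [0.1, 0.7, 0.4]
opening: 0.534
```

```bash
python3 - <<'E'
from rig import r
import cv2
f=r.grab_frame("wrist"); cv2.imwrite("pics/w4.png",f["image"]); print([f[k].tolist() for k in("xyz","orientation")])
f=r.grab_frame("side"); cv2.imwrite("pics/s4.png",cv2.resize(f["image"][215:345,220:340],None,fx=4,fy=4))
s=r.sense();print(s["eef_pos"],s["tcp_rot"],s["contact_force"],s["opening"],s["clock"])
E
```

```text
[[405.41713528869985, 382.7354360869763, 324.2024092481919], [2.857561495830019, -0.00018117121388971924, 1.125623925091236]]
[470.38066389 352.17792151 182.63156563] [-3.14130654e+00  1.72393808e-04  1.12584653e+00] [ 0.2232283   0.0495892  -0.51530544] 0.5289419271118586 6.8333
```

View pics/w4.png

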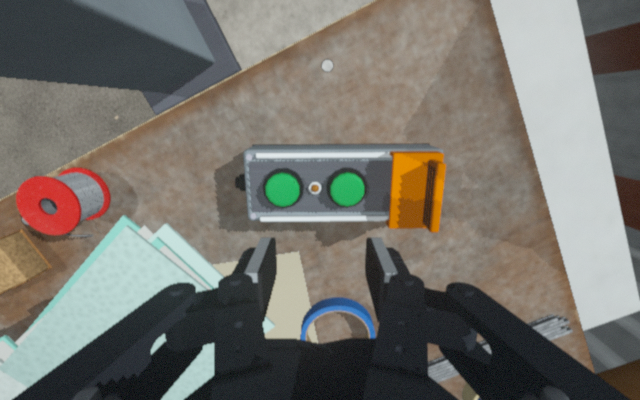

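View pics/s4.png

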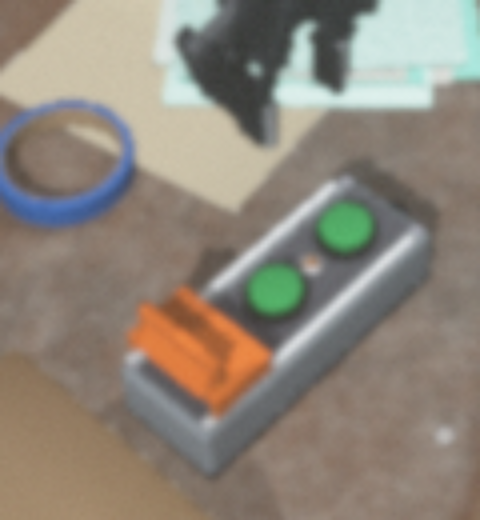

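```bash
python3 - <<'E'
from h import *
import cv2
im=cv2.imread("pics/w4.png");b,g,r_=[im[...,i].astype(int) for i in range(3)]
m=((g>r_+50)&(g>b+30)).astype(np.uint8);m[:140]=0;m[240:]=0
n,_,st,ce=cv2.connectedComponentsWithStats(m)
C["wrist"]=(303.15563,320.50854,196.77872,[405.41713528869985, 382.7354360869763, 324.2024092481919], [2.857561495830019, -0.00018117121388971924, 1.125623925091236])
Q=[]
for i in range(1,n):
    if st[i,4]>200: Q.append(ray("wrist",ce[i],56.5));print(ce[i],st[i],Q[-1].round(1))
Q=np.array(Q);mid=Q.mean(0);d=Q[1]-Q[0];print(mid,np.hypot(*d[:2]),np.arctan2(d[1],d[0]))
print("lamp",ray("wrist",(315,188),52))
print(tool(np.array([470.4,352,182.8]),[np.pi,0,1.1258],[mid[0],mid[1],70],1.1258))
tx=R.from_euler("z",1.1258).apply([1,0,0])
for y in(-37.5,-30,-22.5,22.5,30,37.5): print(y,proj("wrist",[np.array([470.4,352,182.8+5])+tx*y]))
E
python3 - <<'E'
import cv2
cv2.imwrite("pics/w4c.png",cv2.resize(cv2.imread("pics/w4.png")[140:320,220:420],None,fx=3.3,fy=3.3,interpolation=cv2.INTER_CUBIC))
E
```

```text
[282.19595314 189.26624068] [265 173  35  34 939] [454.5 320.6  56.5]
[347.08737864 188.94929881] [330 172  35  35 927] [479.7 374.2  56.5]
[467.07523371 347.4309257   56.5       ] 59.258510770601816 1.1306265519069814
lamp [467.30002302 347.60375216  52.        ]
(array([ -5.6,  -1. , 112.8]), array([0., 0., 0.]))
-37.5 [[245.69705649 258.56071445]]
-30 [[260.74718579 258.55702462]]
-22.5 [[275.79712895 258.55333484]]
22.5 [[366.0928791  258.53119712]]
30 [[381.14151936 258.52750766]]
37.5 [[396.1899735  258.52381824]]
```

View pics/w4c.png

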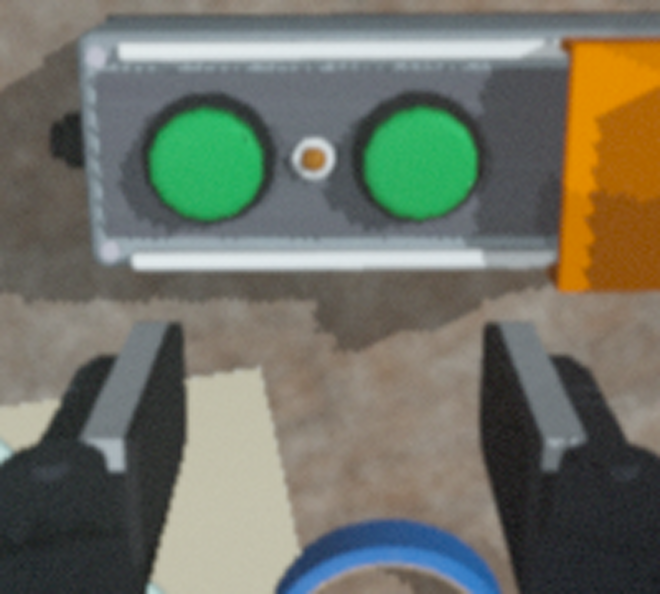

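>>> arm_command([
  [-0.0056,-0.001,0.02,0,0,0],
  [0,0,0.025,0,0,0],
  [0,0,0.025,0,0,0],
  [0,0,0.025,0,0,0],
  [0,0,0.015,0,0,0],
  [0,0,0.005,0,0,0],
  [0,0,0,0,0,0],
  [0,0,0,0,0,0],
], fingers=0.052)

```text
clock: 7.5
eef_pos: [467.1, 347.6, 68.1]
tcp_rot: [-3.141, 0.0, 1.126]
contact_force: [-0.4, -0.2, 0.5]
opening: 0.61
```

```bash
python3 - <<'E'
from rig import r
import cv2
f=r.grab_frame("wrist"); cv2.imwrite("pics/w5.png",cv2.resize(f["image"][140:320,200:440],None,fx=3,fy=3))
f=r.grab_frame("side"); cv2.imwrite("pics/s5.png",cv2.resize(f["image"][215:345,220:340],None,fx=4,fy=4))
s=r.sense();print(s["eef_pos"],s["tcp_rot"],s["contact_force"],s["opening"],s["clock"])
E
```

```text
[467.64495351 347.86055602  69.18707327] [ 3.14086940e+00 -1.40839316e-03  1.12614354e+00] [ 0.79848381  0.15900982 -0.45989812] 0.6067389732631623 7.6
```

View pics/w5.png

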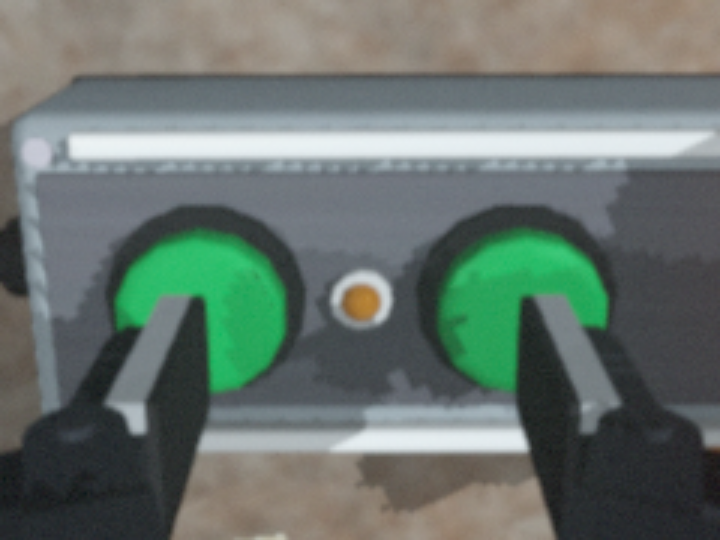

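View pics/s5.png

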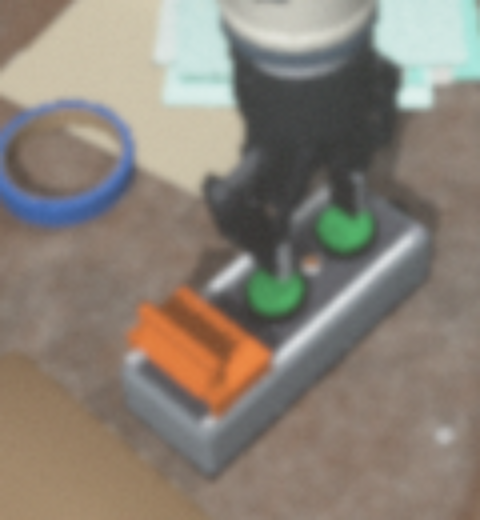

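>>> arm_command([
  [0,0,0.003,0,0,0],
  [0,0,0.003,0,0,0],
  [0,0,0.003,0,0,0],
  [0,0,0.002,0,0,0],
  [0,0,0.002,0,0,0],
  [0,0,0,0,0,0],
])

```text
clock: 8.1
eef_pos: [466.7, 347.0, 54.8]
tcp_rot: [-3.141, 0.001, 1.126]
contact_force: [0.2, -0.1, 0.3]
opening: 0.61
```

>>> arm_command([
  [0,0,0.002,0,0,0],
  [0,0,0.002,0,0,0],
  [0,0,0,0,0,0],
])

```text
clock: 8.35
eef_pos: [466.9, 347.1, 51.3]
tcp_rot: [-3.142, 0.0, 1.126]
contact_force: [-1.1, -1.4, 5.7]
opening: 0.611
```

>>> arm_command([
  [0,0,0.002,0,0,0],
  [0,0,0.002,0,0,0],
  [0,0,0,0,0,0],
])

```text
clock: 8.6
eef_pos: [466.9, 347.1, 47.6]
tcp_rot: [-3.142, 0.0, 1.126]
contact_force: [-3.2, -2.3, 9.4]
opening: 0.608
```

```bash
python3 - <<'E'
from rig import r
import cv2
f=r.grab_frame("wrist"); cv2.imwrite("pics/w6.png",cv2.resize(f["image"][140:320,200:440],None,fx=3,fy=3))
s=r.sense();print(s["eef_pos"],s["tcp_rot"],s["contact_force"],s["wrist_torque"],s["opening"],s["clock"])
E
```

```text
[466.90894416 347.15006564  47.70515052] [-3.14153189e+00  7.74811304e-05  1.12598570e+00] [-3.00941229 -1.83887487  9.7485664 ] [-0.34187757  0.50332538 -0.00822577] 0.6143261687584514 8.65
```

View pics/w6.png

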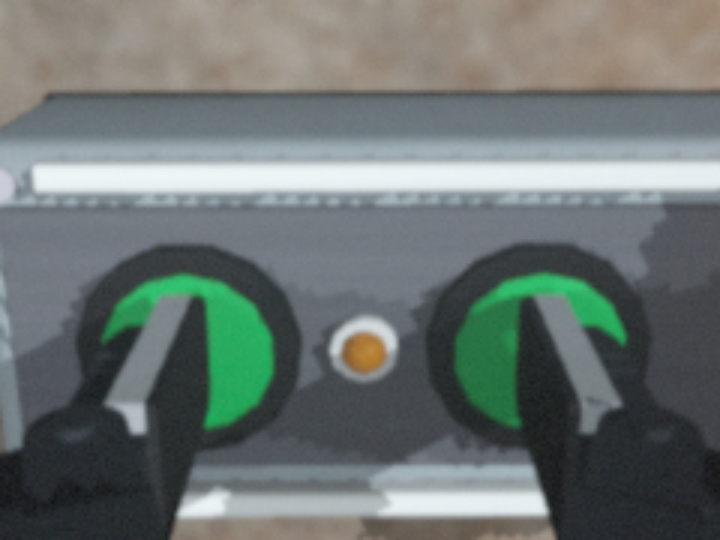

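>>> arm_command([
  [0,0,0.002,0,0,0],
  [0,0,0.002,0,0,0],
  [0,0,0.001,0,0,0],
  [0,0,0,0,0,0],
])

```text
clock: 8.98
eef_pos: [467.0, 347.2, 46.5]
tcp_rot: [3.142, -0.0, 1.126]
contact_force: [-13.5, -10.7, 52.1]
opening: 0.611
```

>>> arm_command([
  [0,0,-0.001,0,0,0],
  [0,0,0,0,0,0],
  [0,0,0,0,0,0],
  [0,0,0,0,0,0],
  [0,0,0,0,0,0],
  [0,0,0,0,0,0],
  [0,0,0,0,0,0],
  [0,0,0,0,0,0],
  [0,0,0,0,0,0],
  [0,0,0,0,0,0],
  [0,0,0,0,0,0],
  [0,0,0,0,0,0],
  [0,0,0,0,0,0],
  [0,0,0,0,0,0],
  [0,0,0,0,0,0],
  [0,0,0,0,0,0],
  [0,0,0,0,0,0],
  [0,0,0,0,0,0],
  [0,0,0,0,0,0],
  [0,0,0,0,0,0],
])

```text
clock: 10.65
eef_pos: [467.0, 347.2, 46.5]
tcp_rot: [3.141, -0.0, 1.126]
contact_force: [-10.7, -8.3, 40.1]
opening: 0.609
```

```bash
python3 - <<'E'
from rig import r
import cv2
f=r.grab_frame("wrist"); cv2.imwrite("pics/w7.png",cv2.resize(f["image"][140:320,200:440],None,fx=3,fy=3))
s=r.sense();print(s["eef_pos"],s["tcp_rot"],s["contact_force"],s["wrist_torque"],s["opening"],s["clock"])
E
```

```text
[466.97583629 347.21046483  46.57470404] [ 3.14145909e+00 -2.82687853e-04  1.12600427e+00] [-11.97159017  -8.06472749  39.4316059 ] [-1.50398814  1.88857318  0.00566242] 0.6129313033865086 10.7
```

View pics/w7.png

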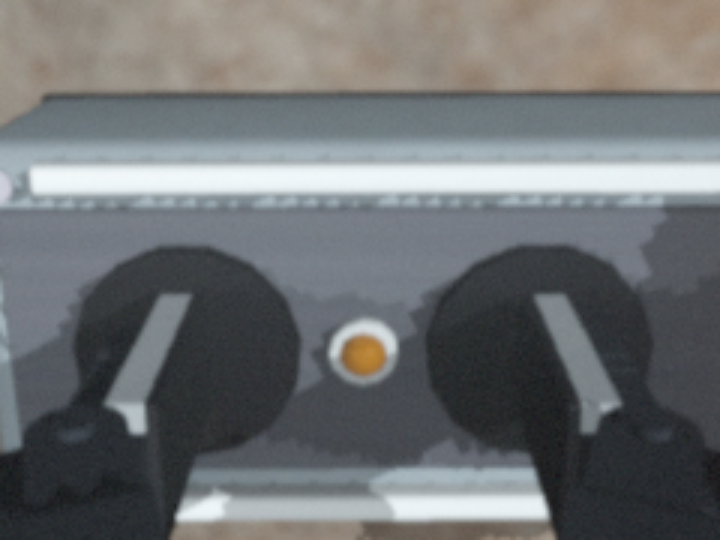

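Both caps are fully down: no green shows and they sit level with the collars. I keep holding.

>>> arm_command([
  [0,0,0,0,0,0],
  [0,0,0,0,0,0],
  [0,0,0,0,0,0],
  [0,0,0,0,0,0],
  [0,0,0,0,0,0],
  [0,0,0,0,0,0],
  [0,0,0,0,0,0],
  [0,0,0,0,0,0],
  [0,0,0,0,0,0],
  [0,0,0,0,0,0],
  [0,0,0,0,0,0],
  [0,0,0,0,0,0],
  [0,0,0,0,0,0],
  [0,0,0,0,0,0],
  [0,0,0,0,0,0],
  [0,0,0,0,0,0],
  [0,0,0,0,0,0],
  [0,0,0,0,0,0],
  [0,0,0,0,0,0],
  [0,0,0,0,0,0],
])

```text
clock: 12.37
eef_pos: [466.9, 347.2, 46.5]
tcp_rot: [3.141, -0.0, 1.126]
contact_force: [-10.6, -7.5, 40.5]
opening: 0.613
```

```bash
python3 - <<'E'
from rig import r
import cv2
f=r.grab_frame("side"); cv2.imwrite("pics/s8.png",cv2.resize(f["image"][215:345,220:340],None,fx=4,fy=4))
s=r.sense();print(s["eef_pos"],s["contact_force"],s["clock"])
E
```

```text
[466.96065817 347.20574398  46.54372741] [-11.7953788   -8.23787619  40.71627361] 12.4167
```

View pics/s8.png

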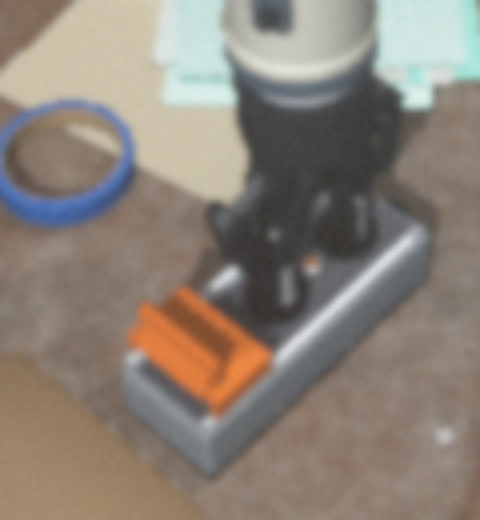

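>>> arm_command([
  [0,0,0,0,0,0],
  [0,0,-0.003,0,0,0],
  [0,0,-0.004,0,0,0],
  [0,0,-0.004,0,0,0],
  [0,0,-0.006,0,0,0],
  [0,0,-0.015,0,0,0],
  [0,0,-0.025,0,0,0],
  [0,0,-0.03,0,0,0],
  [0,0,-0.03,0,0,0],
  [0,0,-0.02,0,0,0],
  [0,0,0,0,0,0],
  [0,0,0,0,0,0],
  [0,0,0,0,0,0],
])

```text
clock: 13.5
eef_pos: [466.6, 346.9, 179.6]
tcp_rot: [-3.141, 0.001, 1.126]
contact_force: [0.1, -0.6, -0.5]
opening: 0.609
```

```bash
python3 - <<'E'
from rig import r
import cv2
f=r.grab_frame("wrist"); cv2.imwrite("pics/w9.png",f["image"])
f=r.grab_frame("side"); cv2.imwrite("pics/s9.png",f["image"])
s=r.sense();print(s["eef_pos"],s["contact_force"],s["clock"])
E
```

```text
[466.22983331 346.6543206  178.87084014] [ 0.54335126 -0.39778673  0.07850398] 13.6
```

View pics/w9.png

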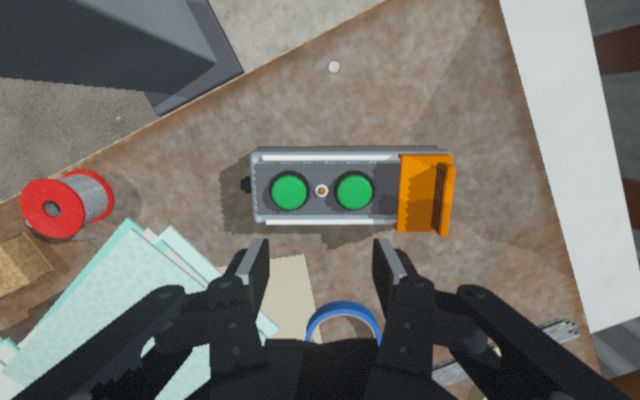

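View pics/s9.png

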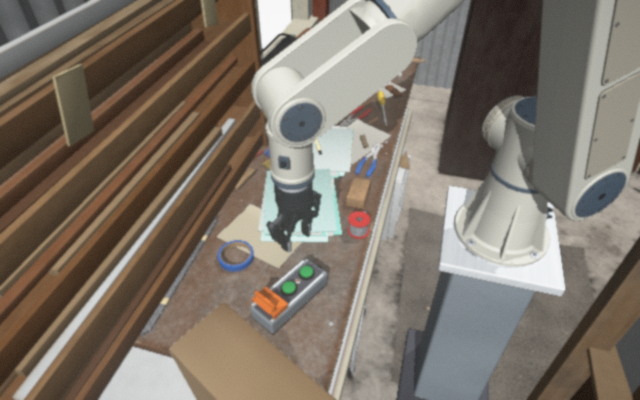

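Both buttons are up again: green caps at (290,190) and (354,190) in the wrist picture. The shutter is still at its end around (427,193), the other things are in place, and the arm is clear. I hand the job in.

```bash
python3 -c "
from rig import r
print(r.sign_off())"
```

```text
the job is handed in; nothing more can be done
None
```

The interlock reset is done and handed in at about 13.6 s on the robot's clock; the sign-off gave no verdict.

- **Shutter:** I pushed it with closed fingers until the force rose to about 22 N sideways at its stop. The left button was clear and both buttons were still up.
- **Buttons:** I pressed both together, one fingertip on each, until they bottomed. I held them at about 40 N for roughly 3.4 s, with the caps level with their collars in the wrist picture, then lifted straight up.
- **Final state:** the last pictures show both buttons up, the shutter still at its end, and the spool, block, pliers and tape roll where they were. The tool reads no contact (under 1 N) at about 179 mm above the bench.

Two checks did not match what I expected:
- **Camera fits:** the top and side cameras differed by 3 to 6 mm in the box's y position. I used the close-up wrist picture instead.
- **Pressing force:** when the caps bottomed it briefly reached about 55 N, above what I meant to use but well below the 120 N limit. I backed off by 1 mm for the hold.

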